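Stand up the tipped spray bottle and vent its cap

TASK

The rinsed-out glass spray bottle has tipped forward in its tilting cradle: stand it fully upright in its lane, leaving its neighbours and the other things on the board undisturbed. Then screw its green cap clockwise until it bottoms out, back it off a quarter turn so that the bottle can breathe, and finish while still gripping the cap there (do not let go).

Things in the scene. Friction and masses are not known exactly. Their poses are not given: they have to be found in the camera images.
- rack: Fixed bamboo lane rack on the work surface, 130 (x) x 340 (y) mm, base board 10 mm thick, rails to 36 mm height (front rail has a 100 mm gap in the middle). Origin: centre of its underside. -x is its front, roughly towards the robot; y runs along the lane; z up. The bottle stands in its middle in a grey cradle; upright, the bottle's axis is at the rack's x = 0, y = 0.
- hinge_line (a point): Middle of the hinge line (parallel to the rack's y; at rack x -36, z 12 mm; axes as the rack's) about which grey cradle (72 x 72 x 40 mm) and clear glass bottle tilt forward as one part. The hinge is the cradle's front lower edge; the bottle's axis is 36 mm behind it. Bottle body 63 mm diameter to 100 mm above the hinge line, then a shoulder to a 26 mm neck.
- bottle_tilt (a joint): Tilt of bottle and cradle, rad: 0 = upright against its stop, growing as it leans forward to the rack's -x (stop at 1.25). It starts leaning. A stiff hinge (0.35 N m friction, about 0.3 kg of bottle): it stays where it is left, and 3 to 6 N at the cap moves it.
- cap: Green knurled screw cap, 42 mm diameter, 28 mm high. Origin: its centre, on the bottle's axis, 150 mm above the hinge line along the bottle when fully home. Axes stay with the bottle (tilt with it, do not turn with the cap): z along the bottle to the cap's top, y along the hinge line, -x the bottle's front. Already engaged on the thread, cannot come off; 12 mm of neck shows below it.
- cap_turn (a joint): Turn of the cap, rad: 0 = bottomed out (hard stop), growing as it is unscrewed (anticlockwise from the top), stop at 3.0; starts partly on. 4 mm rise per turn, 0.06 N m friction, stays where left. A white stripe on the cap's top and side points to the bottle's front (-x), over a small orange tab on the neck, when bottomed out, and to the bottle's -y a quarter turn back.
- amber_jar: Bystander: loose amber glass jar with white lid, 52 mm diameter, 85 mm high, standing in the lane about 108 mm to one side of the bottle. Origin: centre of its underside, z up.
- tin: Bystander: loose aluminium tin with a paper band, 56 mm diameter, 95 mm high, standing in the lane about 108 mm to the other side. Origin: centre of its underside, z up.
- hide: Bystander: loose orange plastic half-dome hide (a half tunnel), 110 x 130 mm, 75 mm high, on the board. Origin: centre of its underside, z up.
- feeding_tray: Bystander: loose round aluminium feeding tray, 130 mm diameter, 22 mm high, on the board. Origin: centre of its underside, z up.

How it is judged (in metres and radians):
On the way, in this order (a step that is already met when the one before it is completed fails the run):
1. the bottle stands upright, its cap not yet screwed home (value of joint bottle_tilt below 0.06 rad and value of joint cap_turn above 0.2 rad), for 0.2 s.
2. the cap is screwed on until it bottoms out, with the bottle upright (value of joint cap_turn below 0.06 rad and value of joint bottle_tilt below 0.09 rad), for 0.2 s.
At the end, for the whole second after the job is handed in: Cap still and 90 degrees (within 15) back from its stop, gripped by the fingers: over 3 N, grasp point within 18 mm of its axis and less than 32 mm above its centre. Bottle upright within 5 degrees. Jar, tin, hide and tray within 20 mm of their start, not tipped (value of joint cap_turn between 1.31 and 1.83 rad and value of joint bottle_tilt below 0.09 rad and contact force between the fingers and cap above 3 N and horizontal distance between the grasp point and cap below 0.018 m and z of the grasp point in the frame of cap below 0.032 m and velocity of joint cap_turn between -0.1 and 0.1 rad/s and angle between each of amber_jar, tin, hide, feeding_tray's own z axis and vertical below 0.15 rad and distance of each of amber_jar, tin, hide, feeding_tray from where it was at the start of the episode below 0.02 m); the arm keeps its last pose, push and grip.
It fails at once if a lane neighbour is knocked over or shoved (distance of any of amber_jar, tin from where it was at the start of the episode above 0.03 m or angle between any of amber_jar, tin's own z axis and vertical above 0.35 rad).
It fails at once if the hide or the feeding tray is shoved or tipped (distance of any of hide, feeding_tray from where it was at the start of the episode above 0.03 m or angle between any of hide, feeding_tray's own z axis and vertical above 0.35 rad).
It also fails if it takes over 64 s, if anything falls off the work surface, if the arm or the gripper's body presses on something with over 40 N, if the wrist force passes 120 N, or if a joint passes its speed limit or range.

ROBOT

A 6-joint arm with a two-finger parallel gripper is mounted at the origin on the work surface. World frame = base frame: x ahead of the robot, y to its left, z up, the work surface at z = 0. Lengths are in mm, angles in rad, forces in N, time in s.
With the tool pointing down it reaches from about 275 to 1000 mm from the base axis. Payload 8.4 kg.
Tool frame: the origin (TCP) lies at the very end of the fingers, on their centre line; the grasp point (between the pads) lies 19 mm behind it; x points along the fingers, y is the direction in which the jaws open and shut, and the axes are right-handed (so a half turn about x gives the same grasp; the last joint's range is limited). The gripper opens to 85 mm and grips with 20 to 120 N. Pads are 22 mm wide; open, the fingers measure 114 mm over their backs; the gripper's body (76 mm by 85 mm) begins 54 mm behind the grasp point. The pads swing forward as they close: fully open they stand 13 mm farther back than shut.
Start: joints at [1.119, 0.353, 1.633, -0, 1.155, -0.002], TCP at [271.74, 562.837, 231.281] pointing down, gripper open.
Joint ranges: [-2.63, 2.63], [-0.92, 2.1], [0.06, 2.66], [-1.3, 4.44], [0, 2.69], [-3.02, 3.02]. Speed limits (rad/s): [2.22, 2.22, 2.79, 3.14, 3.14, 3.14].

INTERFACE

Orientations are given as [roll, pitch, yaw] about the fixed x, y, z axes, in that order (R = Rz(yaw) Ry(pitch) Rx(roll)).
In Python, from rig import r, grab_frame, camera_params, sign_off gives the robot as it stands.
- The arm moves only by the tool drive_tool, never from a script. Its argument "rows" is one flat list of numbers, 7 for each row, row after row: the shift along the tool's x, y, z in mm, then the turn, a rotation vector about the tool's x, y, z in degrees, then the opening in per cent of the stroke, from 0 (shut) to 100 (fully open). In form: [x, y, z, rx, ry, rz, fingers, x, y, z, rx, ry, rz, fingers, ...]. A call has 1 to 10 rows; each row is the pose to reach, as a shift and turn from the pose measured when the call began, along the tool's axes at that moment; what a row does not reach only later rows make up. A row lasts 1/8 s, in which the tool goes at most 62.5 mm and 10.7 degrees, less where a joint would pass 70% of its speed; a pose out of reach is approached as far as the arm can. A call with a gripper value outside its range is refused whole. The fingers move at their own pace and stop on an object; "newtons" is the grip in N (left out, the last holds). Time passes only in rows, so rows that repeat a pose let the fingers close. It gives the time, the measured TCP pose, the force and the opening at its end, in the units of the state.
- r.sense(): the state, without advancing time (a new reading comes with each control period).
- grab_frame(name): name is "scene" or "top"; returns the picture (400x640x3 uint8, red, green, blue); there is no depth.
- camera_params(name): a dict with "vertical_fov" (degrees; the focal length in pixels is half the picture's height over the tangent of half this angle, whatever the lens; pixels are square), "cx", "cy" (the principal point, pixels), "k1" (the pictures are not rectified: a ray, as slopes to the right and down, at radius r is drawn at 1 + k1 r^2 times it, then the intrinsics apply), "pose" (4x4, takes a point from camera to world coordinates). Camera axes: x right, y down, z forward; pixel columns grow to the right and rows downward; lengths in mm; the calibration is good to about 2 mm. A picture is of the moment at which its call begins. camera_params takes no time and is no camera call.
- sign_off(): hands the job in, once; it reports no verdict.
The state is a dict: "clock": time; "qpos": joint angles; "qvel": joint speeds; "joint_efforts": joint torques, N m; "eef_pos": TCP position; "tcp_rot": TCP orientation; "contact_force": force on the tool from outside, world axes, zero at the start; "wrist_torque": the same for the moment, N m; "opening": opening from 0.0 (shut) to 1.0 (fully open).
Only numpy, scipy, OpenCV 4.12 (cv2) and the standard library are available. Lean on these libraries where they do the work, as an engineer would, in place of code of your own. Each camera call takes 0.05 s, during which the arm holds its last target.

## Working session

There is one attempt and no reset: what is moved stays moved. The work goes in short steps, Python scripts to look and compute and a tool call to move; the robot and the scene stay as the last step left them, time stands still between calls to the robot, and variables do not carry over. Pictures are saved under pics/ and viewed, and the job is handed in when it is done.

Besides the shell and the picture viewer there is one more tool, called after "Request:" by a JSON object that holds its "api" and its "payload", one argument or row to a line. drive_tool: Moves the arm, as the interface text tells. Its arguments: {"type":"object","properties":{"rows":{"type":"array","items":{"type":"number"}},"newtons":{"type":"number"}},"required":["rows"]}

```bash
ls; mkdir -p pics; python3 - <<'E'
from rig import r, grab_frame, camera_params
import cv2
print(r.sense())
for n in("scene","top"):
    print(camera_params(n)); cv2.imwrite(f"pics/{n}0.png",grab_frame(n)[:,:,::-1])
E
```

```text
pics
{'clock': 0.0, 'qpos': array([ 1.11858059e+00,  3.53663117e-01,  1.63415741e+00, -5.54620003e-06,
        1.15519502e+00, -2.39498163e-03]), 'qvel': array([ 8.90267600e-04,  1.47761541e-03,  2.40260245e-04, -8.06095208e-04,
       -2.84495059e-05, -7.51394423e-04]), 'joint_efforts': array([ 8.99250299e-04, -6.05224586e+01, -3.42073846e+01, -6.00477074e-05,
        9.00522340e-03,  2.64598037e-05]), 'eef_pos': array([271.53750408, 562.38863375, 230.54237338]), 'tcp_rot': array([-1.56962755,  1.56937342, -2.01944605]), 'contact_force': array([-0.12802577,  0.50366411,  0.08830574]), 'wrist_torque': array([-0.06560542, -0.00579411, -0.03656343]), 'opening': 1.0034255932504244}
{'vertical_fov': 52.88245747791926, 'cx': 320.88008563499744, 'cy': 195.86196472966927, 'k1': 0.01318007012688221, 'pose': array([[ 3.62782764e-01,  7.64448629e-01, -5.32923033e-01,
         1.26625936e+03],
       [ 9.31759322e-01, -2.88605454e-01,  2.20298563e-01,
        -2.95235180e+02],
       [ 1.46024410e-02, -5.76476526e-01, -8.16983221e-01,
         1.21737690e+03],
       [ 0.00000000e+00,  0.00000000e+00,  0.00000000e+00,
         1.00000000e+00]])}
{'vertical_fov': 55.17465423638389, 'cx': 322.11529618725075, 'cy': 194.02536890969395, 'k1': -0.042807216557479766, 'pose': array([[ 1.74993431e-02, -9.97848389e-01,  6.31851619e-02,
         4.85286072e+02],
       [-9.99492881e-01, -1.91396522e-02, -2.54490499e-02,
         1.05055770e+01],
       [ 2.66036355e-02, -6.27077779e-02, -9.97677293e-01,
         1.13925123e+03],
       [ 0.00000000e+00,  0.00000000e+00,  0.00000000e+00,
         1.00000000e+00]])}
```

View pics/scene0.png

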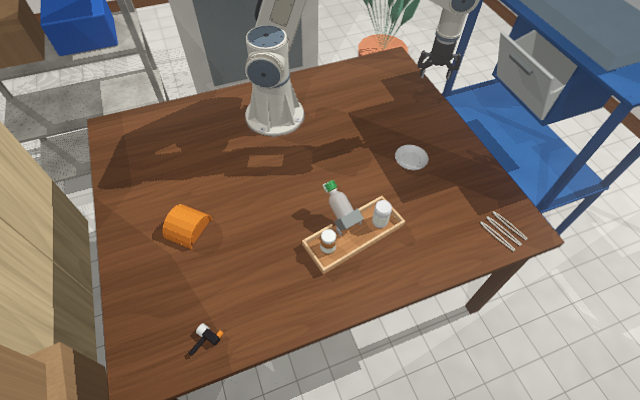

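View pics/top0.png

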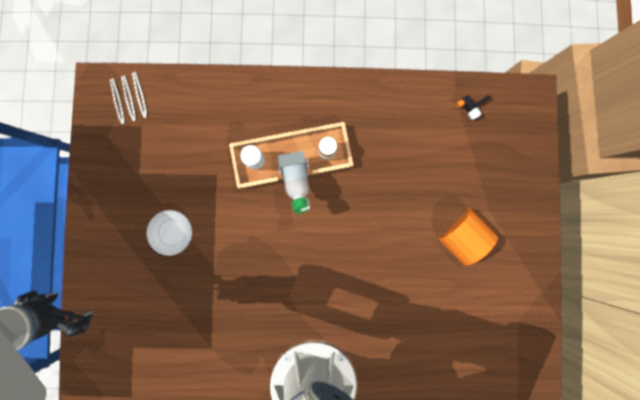

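The scene view shows the rack around (353,234), with the bottle leaning toward the robot and its cap at (331,187). The top view has the rack at (291,155), the cap at (300,204), the tray at (169,232) and the hide at (469,238). I'll zoom in next.

```bash
cat > h.py <<'E'
import numpy as np, cv2
from rig import r, grab_frame, camera_params
def K(n):
    c=camera_params(n); f=200/np.tan(np.radians(c['vertical_fov']/2)); return c,f
def ray(n,uv):
    c,f=K(n); s=(np.array(uv,float)-[c['cx'],c['cy']])/f
    rd=np.linalg.norm(s); q=rd
    for _ in range(30): q=rd/(1+c['k1']*q*q)
    s=s*(q/rd if rd>0 else 1); P=np.array(c['pose'])
    d=P[:3,:3]@np.array([s[0],s[1],1]); return P[:3,3],d/np.linalg.norm(d)
def onz(n,uv,z):
    o,d=ray(n,uv); return o+d*(z-o[2])/d[2]
def tri(uvs,uvt):
    o1,d1=ray("scene",uvs);o2,d2=ray("top",uvt)
    A=np.stack([d1,-d2],1);t=np.linalg.lstsq(A,o2-o1,rcond=None)[0]
    p,q=o1+t[0]*d1,o2+t[1]*d2; return (p+q)/2,np.linalg.norm(p-q)
def proj(n,p):
    c,f=K(n);P=np.array(c['pose']);q=P[:3,:3].T@(np.array(p)-P[:3,3]);s=q[:2]/q[2]
    return s*(1+c['k1']*(s@s))*f+[c['cx'],c['cy']]
def green(im):
    h=cv2.cvtColor(im,cv2.COLOR_RGB2HSV);m=cv2.inRange(h,(50,110,40),(85,255,255));return m
def crop(im,x,y,w,h,s,name):
    cv2.imwrite(f"pics/{name}.png",cv2.resize(im[y:y+h,x:x+w,::-1],None,fx=s,fy=s,interpolation=cv2.INTER_CUBIC))
E
python3 - <<'E'
from h import *
import cv2
s=cv2.imread("pics/scene0.png")[:,:,::-1];t=cv2.imread("pics/top0.png")[:,:,::-1]
crop(s,295,170,120,110,5,"s0c");crop(t,220,115,140,105,5,"t0c")
for n,im in(("scene",s),("top",t)):
    m=green(im);m2=m.copy()
    k,l,st,c=cv2.connectedComponentsWithStats(m2);print(n,[(st[i],c[i]) for i in range(1,k) if st[i][4]>15])
E
```

```text
scene [(array([325, 180,  12,  12,  75], dtype=int32), array([330.69333333, 185.45333333]))]
top [(array([292, 198,  15,  15, 155], dtype=int32), array([298.50967742, 204.46451613]))]
```

View pics/s0c.png

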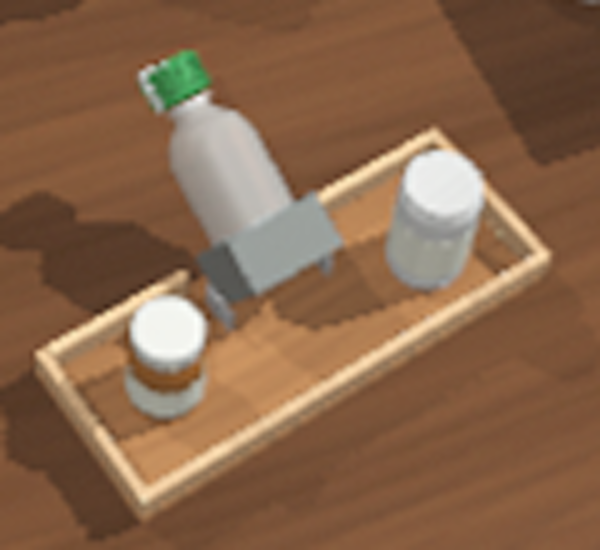

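View pics/t0c.png

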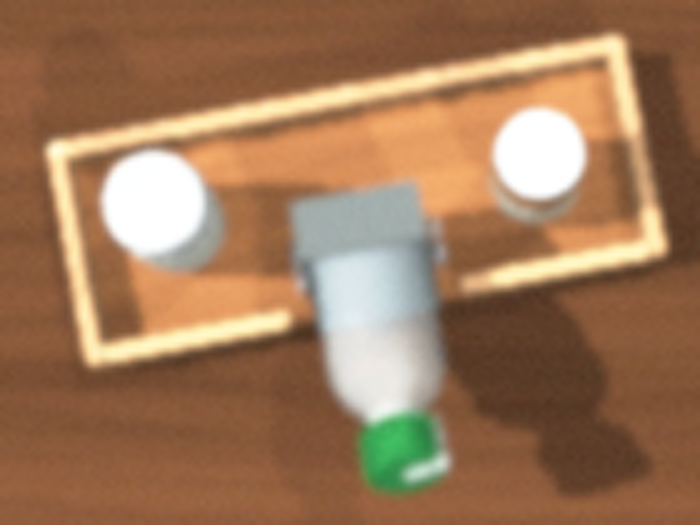

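```bash
python3 - <<'E'
from h import *
c=[np.array(p)/5+[220,115] for p in((48,150),(618,38),(665,250),(92,362))]
w=[onz("top",p,36) for p in c]
for p in w: print(p.round(1))
print([np.linalg.norm(w[i]-w[(i+1)%4]).round(1) for i in range(4)])
ctr=sum(w)/4
cs=[np.array(p)/5+[295,170] for p in((145,502),(548,252),(433,132),(40,357))]
ws=[onz("scene",p,36) for p in cs]
for p in ws: print('s',p.round(1))
print([np.linalg.norm(ws[i]-ws[(i+1)%4]).round(1) for i in range(4)], ctr, sum(ws)/4)
ydir=((w[0]-w[1])+(w[3]-w[2]))[:2]; yaw=np.arctan2(ydir[1],ydir[0])-np.pi/2
yd2=((ws[1]-ws[0])+(ws[2]-ws[3]))[:2];print("yaw",np.degrees(yaw),np.degrees(np.arctan2(yd2[1],yd2[0]))-90)
# cap centre: scene crop (175,80), top crop (404,450)
P,e=tri(np.array((177,80))/5+[295,170],np.array((404,452))/5+[220,115]);print("cap",P,e)
R=np.array([[np.cos(yaw),-np.sin(yaw)],[np.sin(yaw),np.cos(yaw)]])
ct=(ctr+sum(ws)/4)/2
l=R.T@(P-ct)[:2];print("cap in rack",l)
hx,hz=l[0]+36,P[2]-12; print("radius",np.hypot(hx,hz),"exp",np.hypot(36,152),"ang",np.arctan2(hz,hx))
print("tilt",np.arctan2(152,36)-np.arctan2(hz,hx))
E
```

```text
[692.6 253.5  36. ]
[766.2 -77.   36. ]
[ 641.5 -106.1   36. ]
[569.7 223.9  36. ]
[np.float64(338.6), np.float64(128.0), np.float64(337.7), np.float64(126.4)]
s [769.4 -72.6  36. ]
s [694.6 256.5  36. ]
s [575.1 227.   36. ]
s [647.4 -99.6  36. ]
[np.float64(337.5), np.float64(123.1), np.float64(334.5), np.float64(124.9)] [667.49094461  73.59549482  36.        ] [671.62539709  77.83057329  36.        ]
yaw 12.422485223478706 12.637909161431665
cap [519.79847927  43.92836244 116.0349634 ] 6.699100827094441
cap in rack [-153.09098149    1.17556802]
radius 156.63196211048833 exp 156.20499351813308 ang 2.415169379579138
tilt -1.0769299945891504
```

```bash
cat >> h.py <<'E'
from scipy.spatial.transform import Rotation as Ro
YAW=np.radians(12.5); RC=np.array([669.5,75.7,0.])
RX=np.array([np.cos(YAW),np.sin(YAW),0]);RY=np.array([-np.sin(YAW),np.cos(YAW),0]);RZ=np.array([0,0,1.])
H=RC-36*RX+12*RZ
def rack(x,y,z): return RC+x*RX+y*RY+z*RZ
def capat(t,up=152.): # cap centre at tilt t
    return H+(36*np.cos(t)-up*np.sin(t))*RX+(36*np.sin(t)+up*np.cos(t))*RZ
def Rtool(alpha,s=1,turn=0): # alpha tool tilt from down (deg), jaw along s*RY
    a=np.radians(alpha); x=RX*np.sin(a)-RZ*np.cos(a); y=s*RY; R=np.stack([x,y,np.cross(x,y)],1)
    return R@Ro.from_rotvec([np.radians(turn),0,0]).as_matrix()
def cur():
    st=r.sense(); return st['eef_pos'],Ro.from_euler('xyz',st['tcp_rot']).as_matrix()
def delta(grasp,R,base=None):
    p,R0=cur() if base is None else base
    tcp=np.array(grasp)+19*R[:,0]
    return (R0.T@(tcp-p)).round(1), np.degrees(Ro.from_matrix(R0.T@R).as_rotvec()).round(1)
E
python3 - <<'E'
from h import *
p,R=cur();print(p,R.round(2).tolist())
print(capat(1.08))
C=np.array([520,44,116.])
for al in(30,45,60):
  for s in(1,-1):
    T=Rtool(al,s);print(al,s,delta(C-100*T[:,0],T))
E
```

```text
[271.54007756 562.47190832 230.61813595] [[-0.0, 0.43, 0.9], [-0.0, 0.9, -0.43], [-1.0, -0.0, -0.0]]
[520.03907318  42.56531025 115.3923924 ]
30 1 (array([  44.9, -383.9,  417.4]), array([-37.4, -28.9,  10.1]))
30 -1 (array([  44.9, -383.9,  417.4]), array([137.7,  12.9,  36.9]))
45 1 (array([  57.8, -394.3,  404.2]), array([-36.2, -43.3,  15.1]))
45 -1 (array([  57.8, -394.3,  404.2]), array([132.6,  19.1,  54.9]))
60 1 (array([  74.6, -402.2,  394.1]), array([-34.6, -57.7,  20.1]))
60 -1 (array([  74.6, -402.2,  394.1]), array([125.4,  25.2,  72.5]))
```

Request:
{"api": "drive_tool", "payload": {
  "rows": [0, -40, 40, -4, -4, 1, 100, 0, -80, 80, -8, -9, 3, 100, 0, -120, 120, -11, -13, 4, 100, 0, -160, 160, -14, -17, 6, 100, 0, -200, 200, -18, -21, 7, 100, 0, -240, 240, -22, -26, 9, 100, 10, -280, 285, -26, -30, 11, 100, 20, -320, 325, -29, -35, 12, 100, 35, -360, 365, -33, -39, 14, 100, 58, -394, 404, -36, -43, 15, 100]
}}

```text
clock: 1.35
eef_pos: [446.5, 74.4, 204.5]
tcp_rot: [-0.039, 0.821, 0.162]
contact_force: [26.1, 31.4, 29.2]
opening: 0.998
```

```bash
python3 - <<'E'
from h import *
im=grab_frame("scene");t=grab_frame("top");crop(im,250,80,170,150,4,"s1")
crop(t,220,115,160,150,4,"t1")
s=r.sense();print(s['clock'],s['qpos'].round(3),s['qvel'].round(2),s['eef_pos'],s['contact_force'])
C=np.array([520,44,116.])
for al in(45,52,60):
    T=Rtool(al);print(al,delta(C-100*T[:,0],T),delta(C,T))
E
```

```text
1.45 [ 0.157 -0.132  2.526 -0.437  0.004 -1.173] [ 0.09 -0.   -0.04 -0.04 -0.07  0.22] [444.48754706  71.39212607 202.5041212 ] [-0.15918275  0.02094661  1.02777938]
45 (array([ 30.5, -41.9, -11.8]), array([-0.3, -2.5,  2.5])) (array([130.3, -37.6,  -7.5]), array([-0.3, -2.5,  2.5]))
52 (array([ 31.5, -41.9, -21.6]), array([-0.1, -9.5,  2.5])) (array([130. , -37.6,  -5.2]), array([-0.1, -9.5,  2.5]))
60 (array([ 34.1, -41.8, -32.6]), array([  0. , -17.5,   2.5])) (array([129.4, -37.6,  -2.6]), array([  0. , -17.5,   2.5]))
```

View pics/s1.png

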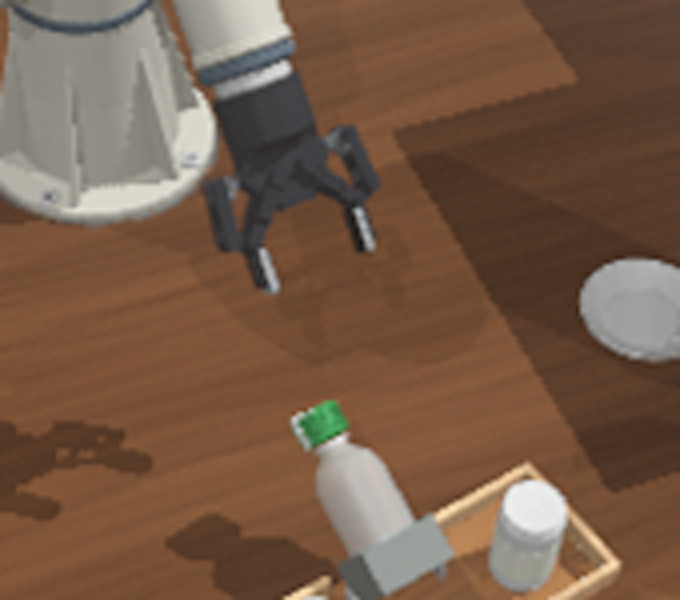

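View pics/t1.png

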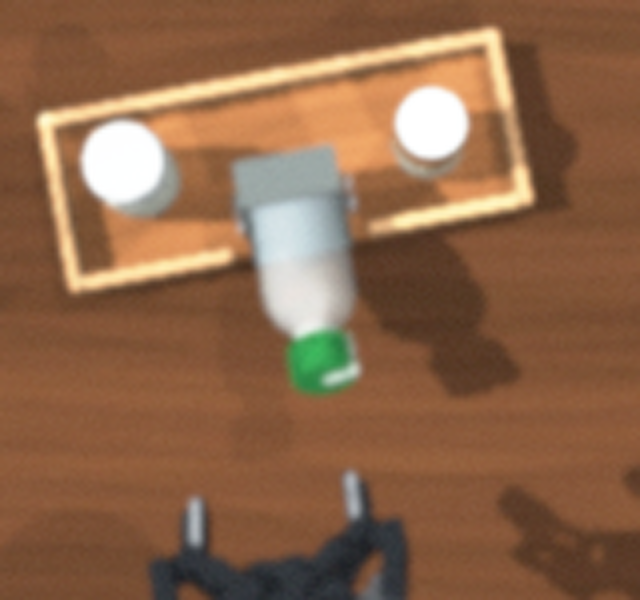

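Request:
{"api": "drive_tool", "payload": {
  "rows": [10, -15, -3, 0, 1, 1, 100, 20, -30, -5, 0, 1, 2, 100, 30, -42, -7, 0, 1, 2.5, 100, 30, -42, -7, 0, 1, 2.5, 100, 30, -42, -7, 0, 1, 2.5, 100]
}}

```text
clock: 2.08
eef_pos: [462.9, 62.3, 188.2]
tcp_rot: [-0.059, 0.861, 0.131]
contact_force: [-0.2, -0.1, 1.1]
opening: 0.999
```

```bash
python3 - <<'E'
from h import *
im=grab_frame("scene");t=grab_frame("top");crop(im,270,100,130,130,5,"s2")
crop(t,240,150,120,110,5,"t2")
s=r.sense();print(s['clock'],s['qpos'].round(3),s['eef_pos'],s['contact_force'])
p,R=cur();print(R.round(3).tolist())
for k in(-42.5,42.5):
    q=p+k*R[:,1]-13*R[:,0];print(((proj("scene",q)-[270,100])*5).round(),((proj("top",q)-[240,150])*5).round())
C=np.array([520,44,116.])
for al in(36,40,45):
    T=Rtool(al);print(al,delta(C-100*T[:,0],T),delta(C,T))
E
```

```text
2.175 [ 1.310e-01 -6.100e-02  2.492e+00  9.900e-02  1.000e-03 -1.729e+00] [462.83133551  62.2940757  188.26237798] [-0.02535141 -0.65725895  0.30727185]
[[0.646, -0.174, 0.743], [0.085, 0.984, 0.157], [-0.758, -0.038, 0.651]]
[234. 299.] [341. 388.]
[342. 253.] [169. 415.]
36 (array([  9.6, -29.7,  -0.9]), array([-0.6,  4.6,  3.2])) (array([109.1, -24.1,  -8.9]), array([-0.6,  4.6,  3.2]))
40 (array([  9.3, -29.8,  -6.6]), array([-0.4,  0.6,  3.3])) (array([109.2, -24.1,  -7.6]), array([-0.4,  0.6,  3.3]))
45 (array([  9.6, -29.8, -13.6]), array([-0.3, -4.4,  3.3])) (array([109.1, -24.1,  -5.9]), array([-0.3, -4.4,  3.3]))
```

View pics/s2.png

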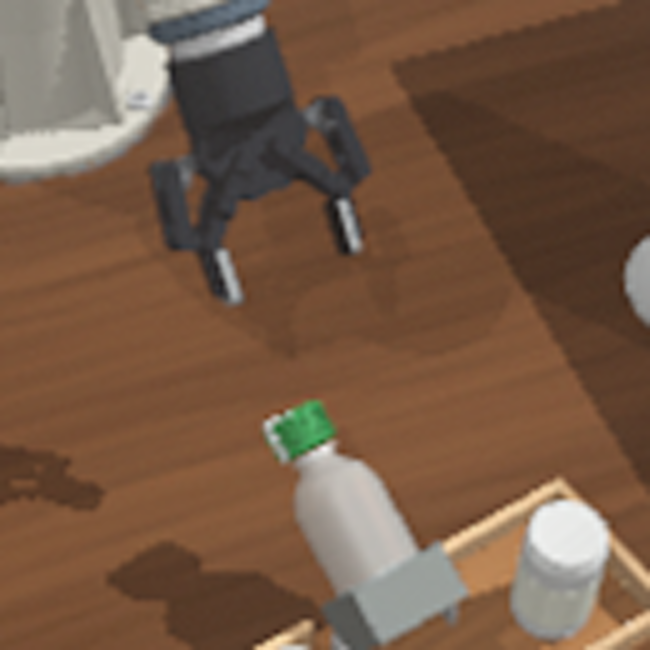

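View pics/t2.png

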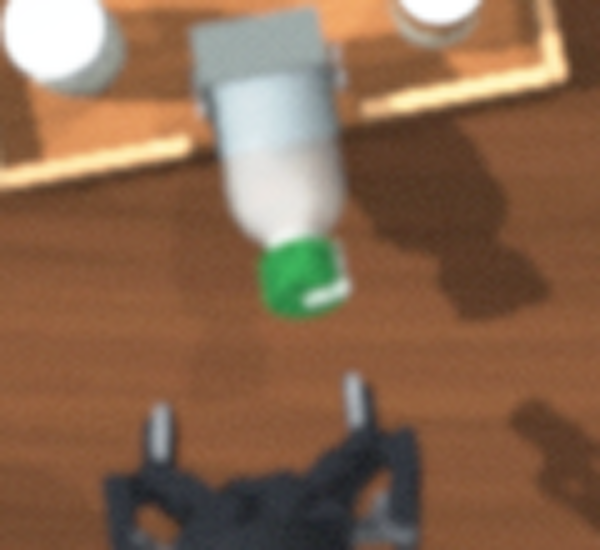

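Request:
{"api": "drive_tool", "payload": {
  "rows": [5, -8, 2, 0, 6, 1, 100, 10, -16, 5, 0, 11, 2, 100, 10, -30, 8, 0, 11, 3, 100, 10, -30, 8, 0, 11, 3, 100, 10, -30, 8, 0, 11, 3, 100]
}}

```text
clock: 2.8
eef_pos: [479.9, 35.0, 186.6]
tcp_rot: [0.008, 1.055, 0.212]
contact_force: [0.2, 0.6, 0.0]
opening: 1.002
```

```bash
python3 - <<'E'
from h import *
s=r.sense();print(s['clock'],s['qpos'].round(3),s['eef_pos'],s['contact_force'])
C=np.array([520,44,116.])
for al in(30,36,40):
    T=Rtool(al);print(al,delta(C-100*T[:,0],T),delta(C-40*T[:,0],T),delta(C,T))
E
```

```text
2.8 [-0.006 -0.018  2.331  0.326  0.34  -2.061] [479.8896997   34.96401144 186.61687477] [0.18362417 0.61739401 0.04123875]
30 (array([0.7, 0.1, 0.3]), array([-0.8, -0.5,  0.2])) (array([60.7,  0.3,  0.8]), array([-0.8, -0.5,  0.2])) (array([100.7,   0.5,   1.1]), array([-0.8, -0.5,  0.2]))
36 (array([ 1.2,  0. , -8.2]), array([-0.8, -6.5,  0.2])) (array([60.8,  0.3, -1.4]), array([-0.8, -6.5,  0.2])) (array([100.6,   0.5,   3.1]), array([-0.8, -6.5,  0.2]))
40 (array([  2.1,  -0. , -13.8]), array([ -0.8, -10.5,   0.3])) (array([61.1,  0.3, -2.9]), array([ -0.8, -10.5,   0.3])) (array([100.4,   0.5,   4.4]), array([ -0.8, -10.5,   0.3]))
```

Request:
{"api": "drive_tool", "payload": {
  "rows": [20, 0, -1, 0, -2, 0, 100, 40, 0, -1, 0, -5, 0, 100, 60, 0, -2, 0, -8, 0, 100, 60, 0, -2, 0, -8, 0, 100]
}}

```text
clock: 3.3
eef_pos: [508.1, 44.5, 152.0]
tcp_rot: [0.005, 0.945, 0.202]
contact_force: [0.8, 0.5, 1.0]
opening: 1.002
```

```bash
python3 - <<'E'
from h import *
im=grab_frame("scene");t=grab_frame("top");crop(im,290,130,90,90,7,"s3")
crop(t,250,150,90,80,7,"t3")
s=r.sense();print(s['clock'],s['qpos'].round(3),s['eef_pos'],s['contact_force'])
C=np.array([520,44,116.])
for al in(36,40):
    T=Rtool(al);print(al,delta(C,T))
E
```

```text
3.4 [ 0.009  0.105  2.388  1.294  0.118 -3.01 ] [507.75767029  44.58173753 151.55951078] [0.26088837 0.42555345 0.99304157]
36 (array([ 54.8,  -3. , -11.1]), array([-1.3, -0.2,  0.5]))
40 (array([54.7, -3. , -9.7]), array([-1.3, -4.2,  0.6]))
```

View pics/s3.png

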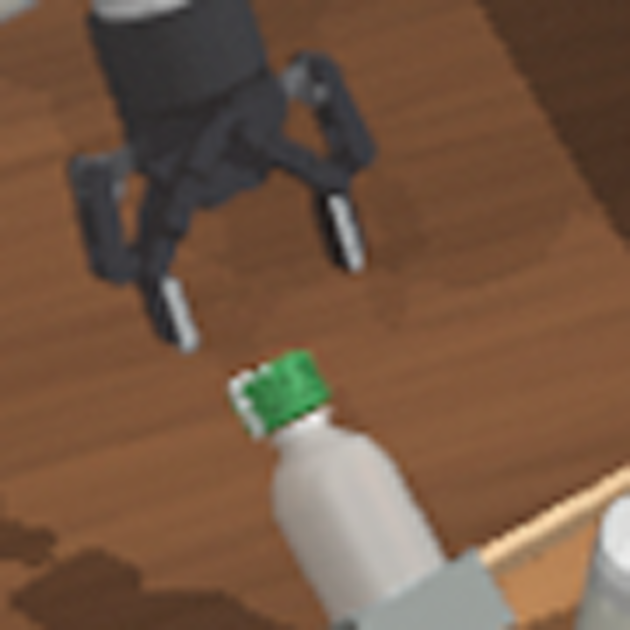

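View pics/t3.png

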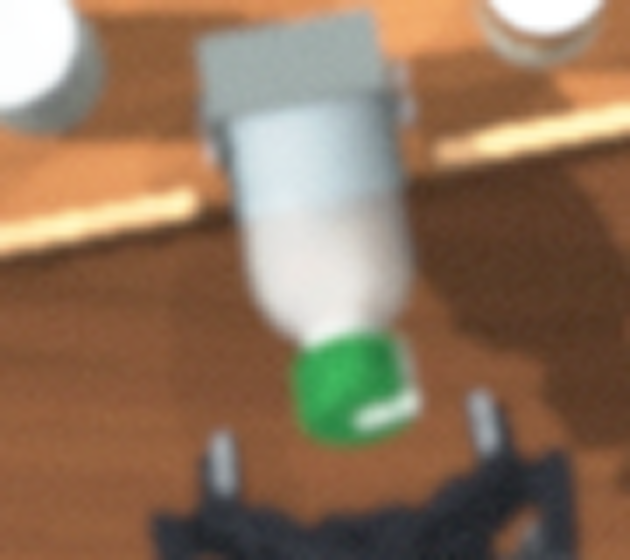

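```bash
python3 - <<'E'
from h import *
C=np.array([520,44,117.])
T=Rtool(22)
for d in(60,30,0): print(delta(C-d*T[:,0],T))
E
```

```text
(array([-4.8, -3.3, -0.8]), array([-1.4, 13.8,  0.3]))
(array([24.3, -3.2, -7.9]), array([-1.4, 13.8,  0.3]))
(array([ 53.4,  -3.1, -15.1]), array([-1.4, 13.8,  0.3]))
```

Request:
{"api": "drive_tool", "payload": {
  "rows": [-2, -1, 0, 0, 5, 0, 100, -4, -3, 0, -1, 10, 0, 100, -5, -3, -1, -1, 14, 0, 100, -5, -3, -1, -1, 14, 0, 100, 10, -3, -4, -1, 14, 0, 100, 24, -3, -8, -1, 14, 0, 100, 24, -3, -8, -1, 14, 0, 100]
}}

```text
clock: 4.28
eef_pos: [514.5, 43.2, 126.0]
tcp_rot: [-0.008, 1.193, 0.204]
contact_force: [-0.2, 0.6, -0.1]
opening: 0.997
```

```bash
python3 - <<'E'
from h import *
im=grab_frame("scene");t=grab_frame("top");crop(im,290,130,90,90,7,"s4")
crop(t,250,150,90,80,7,"t4")
s=r.sense();print(s['clock'],s['qpos'].round(3),s['eef_pos'],s['contact_force'])
C=np.array([520,44,117.])
print(delta(C,Rtool(22)))
E
```

```text
4.375 [ 0.041  0.185  2.225  0.171  0.362 -1.89 ] [514.92760896  43.2069796  126.94548939] [ 0.1367547  -0.49059623  0.4577227 ]
(array([30.1, -0.2,  1.2]), array([-0.3, -0.3,  0.3]))
```

View pics/s4.png

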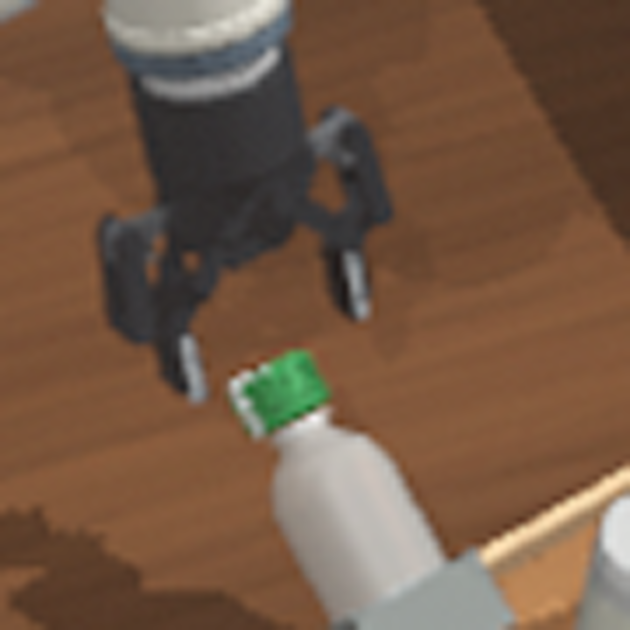

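View pics/t4.png

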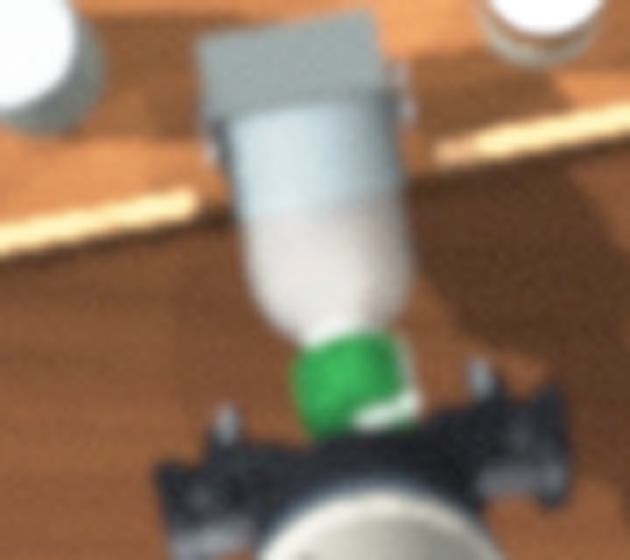

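Request:
{"api": "drive_tool", "payload": {
  "rows": [10, 0, 0, 0, 0, 0, 100, 20, 0, 1, 0, 0, 0, 100, 30, 0, 1, 0, 0, 0, 100, 30, 0, 1, 0, 0, 0, 100, 30, 0, 1, 0, 0, 0, 50, 30, 0, 1, 0, 0, 0, 30, 30, 0, 1, 0, 0, 0, 30, 30, 0, 1, 0, 0, 0, 30],
  "newtons": 30
}}

```text
clock: 5.38
eef_pos: [526.5, 45.9, 99.7]
tcp_rot: [-0.006, 1.192, 0.205]
contact_force: [-1.6, 2.7, 3.5]
opening: 0.479
```

```bash
python3 - <<'E'
from h import *
im=grab_frame("scene");t=grab_frame("top");crop(im,290,130,90,90,7,"s5")
s=r.sense();print(s['clock'],s['qpos'].round(3),s['eef_pos'],s['contact_force'],s['opening'])
C=np.array([520,44,117.])
print(delta(C,Rtool(22)))
p,R=cur();g=p-19*R[:,0];print("grasp",g);h0=g-H;print("rel",h0@RX,h0@RY,h0@RZ)
# arc steps: rotate grasp pt about hinge; tool tilt schedule
ex=np.arctan2(h0@RZ,h0@RX);rad=np.hypot(h0@RX,h0@RZ);print(ex,rad)
for d,al in((.2,20),(.4,16),(.6,11),(.8,4),(1.0,0),(1.08,0),(1.12,0)):
    q=H+RX*rad*np.cos(ex-d)+RZ*rad*np.sin(ex-d)+RY*(h0@RY); print(d,al,delta(q,Rtool(al)))
E
```

```text
5.475 [ 0.046  0.257  2.221  0.203  0.295 -1.919] [526.53654321  45.85560393  99.57820384] [-2.76062163  4.45440373  3.64158655] 0.4845994040595819
(array([ 0.3, -0.4,  0.2]), array([-0.3, -0.3,  0.3]))
grasp [519.655919    44.42426496 117.23063368]
rel -117.0614859852337 1.8978198001123083 105.23063367607165
2.4093664182713486 157.40672719086263
0.2 20 (array([-11.1,   0.2,  28.9]), array([-0.3,  1.7,  0.3]))
0.4 16 (array([-16.2,   0.4,  58.6]), array([-0.4,  5.7,  0.3]))
0.6 11 (array([-15.1,   0.5,  88.3]), array([-0.4, 10.7,  0.2]))
0.8 4 (array([ -8.2,   0.7, 116.6]), array([-0.4, 17.7,  0.2]))
1.0 0 (array([  4.7,   1. , 143.8]), array([-0.4, 21.7,  0.2]))
1.08 0 (array([ 11.6,   1.1, 154.3]), array([-0.4, 21.7,  0.2]))
1.12 0 (array([ 15.4,   1.1, 159.4]), array([-0.4, 21.7,  0.2]))
```

View pics/s5.png

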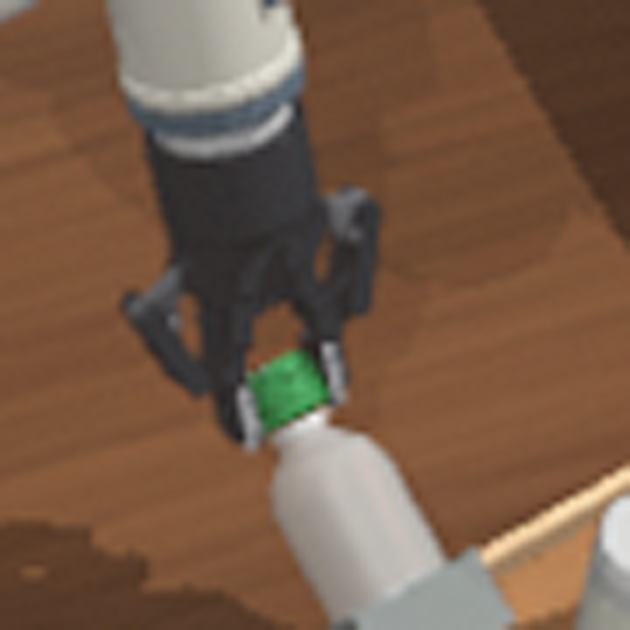

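Request:
{"api": "drive_tool", "payload": {
  "rows": [-6, 0, 14, 0, 1, 0, 30, -11, 0, 29, 0, 2, 0, 30, -14, 0, 44, 0, 4, 0, 30, -16, 0, 58, 0, 6, 0, 30, -16, 0, 73, 0, 8, 0, 30, -16, 0, 73, 0, 8, 0, 30]
}}

```text
clock: 6.22
eef_pos: [588.1, 59.2, 141.7]
tcp_rot: [-0.009, 1.331, 0.202]
contact_force: [-0.6, 1.1, 3.1]
opening: 0.482
```

```bash
cat > arc.py <<'E'
from h import *
s=r.sense();print(s['clock'],s['qpos'].round(3),s['eef_pos'],s['contact_force'],s['wrist_torque'],s['opening'])
p,R=cur();g=p-19*R[:,0];h0=g-H;print("rel",h0@RX,h0@RY,h0@RZ)
ex=np.arctan2(h0@RZ,h0@RX);rad=np.hypot(h0@RX,h0@RZ);up=np.arctan2(152,36)
print("tilt est",ex-up,rad)
for f,al in((.25,9),(.5,6),(.75,2),(1,0),(1.05,0)):
    a=ex-f*(ex-up);q=H+RX*rad*np.cos(a)+RZ*rad*np.sin(a)+RY*(h0@RY); print(f,al,delta(q,Rtool(al)))
E
python3 arc.py; python3 - <<'E'
from h import *
im=grab_frame("scene");t=grab_frame("top");crop(im,290,130,110,100,6,"s6")
crop(t,240,120,100,90,6,"t6")
E
```

```text
6.225 [ 0.081  0.301  1.966  0.048  0.636 -1.736] [588.08236264  59.20760873 141.6894133 ] [-0.64127562  1.09750034  3.14536988] [0.32391733 0.42666237 0.06190036] 0.48165064971758126
rel -51.577357357882384 1.5939033777972882 148.14378650719166
tilt est 0.567589315515912 156.86556433045172
0.25 9 (array([-0.6,  0.2, 20.7]), array([-0.4,  4.8,  0.2]))
0.5 6 (array([ 1.9,  0.3, 41.8]), array([-0.4,  7.8,  0.2]))
0.75 2 (array([ 7.4,  0.5, 61.9]), array([-0.4, 11.8,  0.2]))
1 0 (array([16. ,  0.7, 81.8]), array([-0.4, 13.8,  0.2]))
1.05 0 (array([18. ,  0.7, 85.7]), array([-0.4, 13.8,  0.2]))
```

View pics/s6.png

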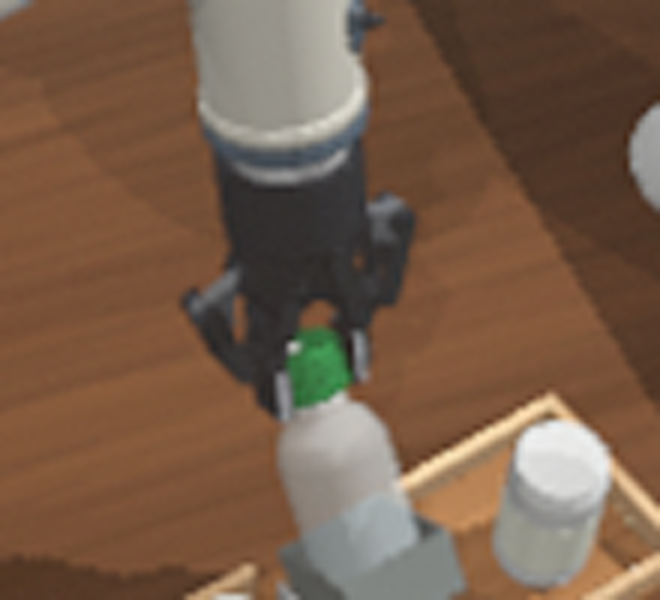

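View pics/t6.png

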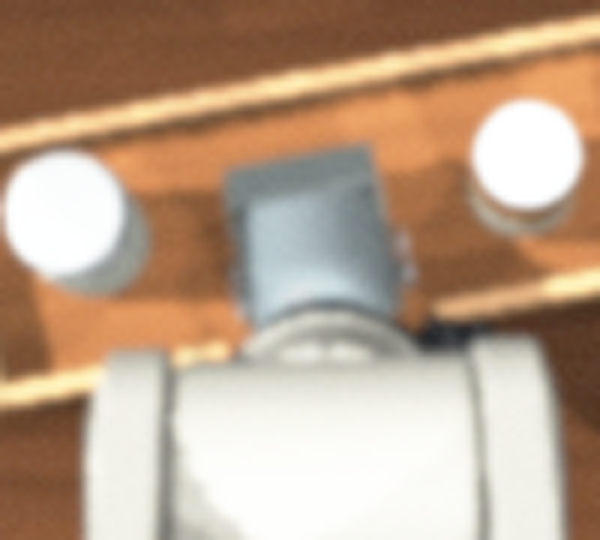

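Request:
{"api": "drive_tool", "payload": {
  "rows": [-1, 0, 14, 0, 3, 0, 30, 0, 0, 28, 0, 6, 0, 30, 2, 0, 42, 0, 8, 0, 30, 6, 0, 56, 0, 11, 0, 30, 10, 0, 69, 0, 13, 0, 30, 15, 1, 80, 0, 14, 0, 30, 15, 1, 80, 0, 14, 0, 30]
}}

```text
clock: 7.2
eef_pos: [667.0, 76.4, 145.7]
tcp_rot: [-2.265, 1.567, -2.054]
contact_force: [0.8, -1.5, 2.4]
opening: 0.478
```

```bash
python3 arc.py; python3 - <<'E'
from h import *
im=grab_frame("scene");t=grab_frame("top");crop(im,290,130,110,100,6,"s7")
E
```

```text
7.2 [ 0.113  0.508  1.597 -0.004  1.039 -1.666] [666.98353876  76.3847167  145.65279745] [ 0.81841633 -1.45553233  2.41577424] [-0.42442923  0.15591643  0.02844465] 0.47849566134439964
rel 33.740046424505415 1.270803858546166 152.6526476654747
tilt est 0.015029198498506924 156.3368848736834
0.25 9 (array([-0.1,  0.1,  3.6]), array([-0.4, -9.1,  0.2]))
0.5 6 (array([0.1, 0.1, 3.2]), array([-0.4, -6.1,  0.2]))
0.75 2 (array([0.4, 0.1, 2.4]), array([-0.4, -2.1,  0.2]))
1 0 (array([0.5, 0.1, 2.3]), array([-0.4, -0.1,  0.2]))
1.05 0 (array([0.5, 0.1, 2.5]), array([-0.4, -0.1,  0.2]))
```

View pics/s7.png

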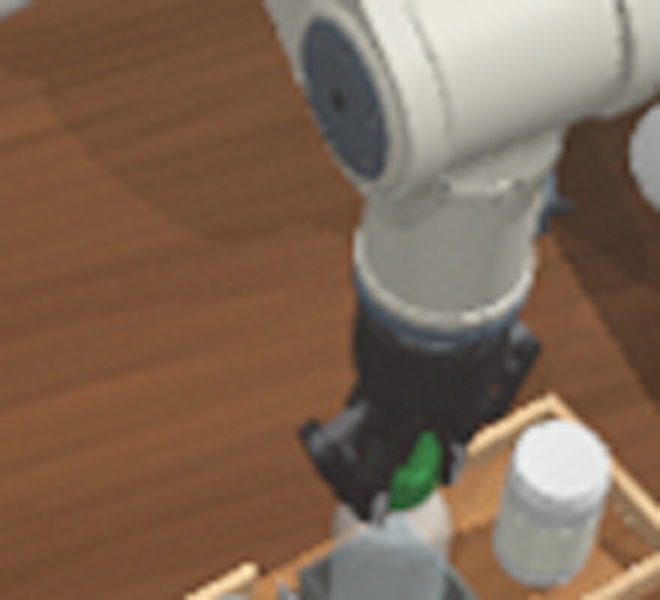

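Request:
{"api": "drive_tool", "payload": {
  "rows": [0, 0, 3, 0, 0, 0, 30, 0, 0, 5, 0, 0, 0, 30, 0, 0, 5, 0, 0, 0, 30]
}}

```text
clock: 7.68
eef_pos: [670.2, 77.1, 145.2]
tcp_rot: [-2.561, 1.565, -2.35]
contact_force: [-3.8, -4.3, -0.8]
opening: 0.48
```

```bash
python3 arc.py
```

```text
7.675 [ 0.114  0.514  1.587 -0.004  1.044 -1.666] [670.23915482  77.07687434 145.19847919] [-3.77172383 -4.27653898 -0.75710033] [-0.5370792   0.86742226  0.11166675] 0.4797954949288884
rel 37.105316227699866 1.239595993326812 152.19820544007217
tilt est -0.006574208752677668 156.6559868997544
0.25 9 (array([-0.3,  0.1,  2.8]), array([-0.4, -9.3,  0.2]))
0.5 6 (array([-0.2,  0.1,  1.6]), array([-0.4, -6.3,  0.2]))
0.75 2 (array([-0.2,  0.1, -0. ]), array([-0.4, -2.3,  0.2]))
1 0 (array([-0.2,  0. , -0.9]), array([-0.4, -0.3,  0.2]))
1.05 0 (array([-0.2,  0. , -1. ]), array([-0.4, -0.3,  0.2]))
```

Request:
{"api": "drive_tool", "payload": {
  "rows": [0, 0, 4, 0, 0, 0, 30, 0, 0, 8, 0, 0, 0, 30, 0, 0, 8, 0, 0, 0, 30]
}}

```text
clock: 8.05
eef_pos: [676.8, 78.5, 143.9]
tcp_rot: [-2.791, 1.562, -2.58]
contact_force: [-4.7, -3.9, -4.5]
opening: 0.483
```

```bash
python3 arc.py; python3 - <<'E'
from h import *
im=grab_frame("scene");t=grab_frame("top");crop(im,290,150,120,110,6,"s8")
crop(t,240,120,120,90,6,"t8")
E
```

```text
8.05 [ 0.115  0.527  1.569 -0.004  1.053 -1.665] [676.80588872  78.47671147 143.8521946 ] [-4.67030013 -3.90354957 -4.53017624] [-0.63067039  0.95305184  0.11823954] 0.4832509500493238
rel 43.88372414449193 1.183201679182114 150.8515267088519
tilt est -0.05053666553568337 157.1049469468779
0.25 9 (array([-0.8,  0.1,  1.2]), array([-0.4, -9.5,  0.2]))
0.5 6 (array([-1.2,  0. , -1.7]), array([-0.4, -6.5,  0.2]))
0.75 2 (array([-1.5,  0. , -4.9]), array([-0.4, -2.5,  0.2]))
1 0 (array([-2. , -0. , -7.5]), array([-0.4, -0.5,  0.2]))
1.05 0 (array([-2.1, -0. , -7.9]), array([-0.4, -0.5,  0.2]))
```

View pics/s8.png

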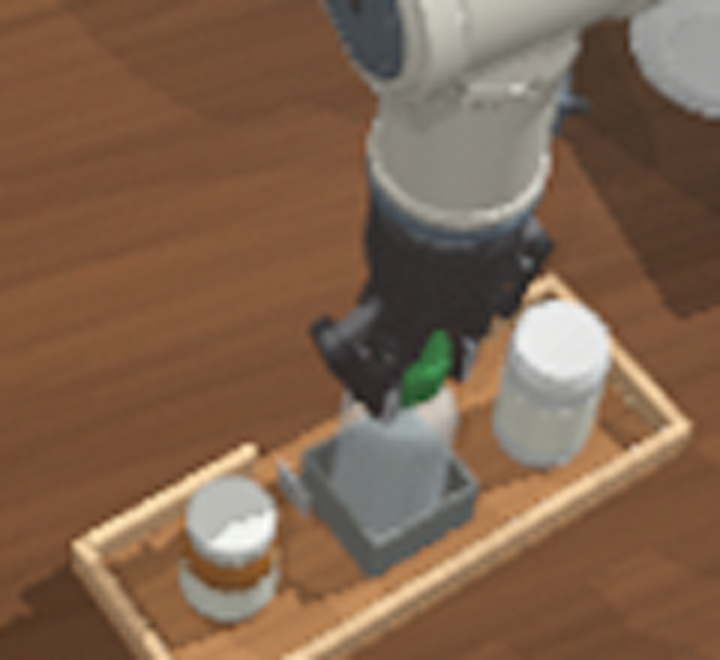

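```bash
python3 - <<'E'
from h import *
for t in (0,.1,.2,.3):
  o=[]
  for (x,y,z) in((72,-36,0),(72,-36,40),(72,36,40),(0,-36,40),(36,0,136)):
    P=H+y*RY+(x*np.cos(t)-z*np.sin(t))*RX+(x*np.sin(t)+z*np.cos(t))*RZ
    o.append(((proj("scene",P)-[290,150])*6).round().tolist())
  print(t,o)
E
```

```text
0 [[366.0, 582.0], [372.0, 548.0], [476.0, 485.0], [296.0, 453.0], [400.0, 376.0]]
0.1 [[367.0, 575.0], [368.0, 535.0], [472.0, 473.0], [292.0, 448.0], [385.0, 355.0]]
0.2 [[367.0, 568.0], [363.0, 523.0], [468.0, 460.0], [288.0, 444.0], [370.0, 335.0]]
0.3 [[366.0, 560.0], [358.0, 510.0], [463.0, 448.0], [284.0, 440.0], [354.0, 316.0]]
```

Request:
{"api": "drive_tool", "payload": {
  "rows": [0, 0, 4, 0, 0, 0, 30, 0, 0, 4, 0, 0, 0, 30]
}}

```text
clock: 8.4
eef_pos: [677.0, 78.5, 143.1]
tcp_rot: [-2.978, 1.554, -2.767]
contact_force: [-16.8, -6.2, 6.9]
opening: 0.479
```

```bash
python3 arc.py; python3 - <<'E'
from h import *
im=grab_frame("scene");t=grab_frame("top");crop(im,320,180,70,70,9,"s9")
E
```

```text
8.4 [ 0.115  0.532  1.562 -0.005  1.063 -1.664] [676.96845344  78.53193513 143.1007569 ] [-16.81668556  -6.19616989   6.94469506] [-0.98740647  2.88572869  0.0734142 ] 0.4789294724656393
rel 44.214680958600376 1.1972729894643068 150.09815958452396
tilt est -0.053912417719736094 156.47490381186384
0.25 9 (array([-0.8,  0.1,  1.2]), array([-0.4, -9.9,  0.2]))
0.5 6 (array([-1.2,  0. , -1.8]), array([-0.4, -6.9,  0.2]))
0.75 2 (array([-1.6,  0. , -5.2]), array([-0.4, -2.9,  0.2]))
1 0 (array([-2. , -0. , -7.9]), array([-0.4, -0.9,  0.2]))
1.05 0 (array([-2.1, -0. , -8.3]), array([-0.4, -0.9,  0.2]))
```

View pics/s9.png

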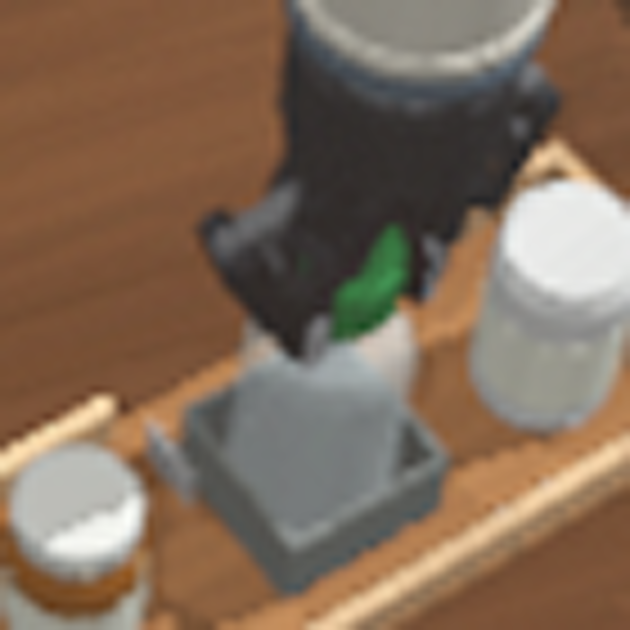

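Request:
{"api": "drive_tool", "payload": {
  "rows": [0, 0, 0, 0, 0, 0, 100, 0, 0, 0, 0, 0, 0, 100, 0, 0, 0, 0, 0, 0, 100, 0, 0, 0, 0, 0, 0, 100, -30, 0, 0, 0, 0, 0, 100, -70, 0, 0, 0, 0, 0, 100, -100, 0, -30, 0, 0, 0, 100, -110, 0, -90, 0, 0, 0, 100, -110, 0, -150, 0, 0, 0, 100, -110, 0, -180, 0, 0, 0, 100]
}}

```text
clock: 9.75
eef_pos: [500.1, 41.0, 256.3]
tcp_rot: [-2.974, 1.555, -2.762]
contact_force: [0.8, -0.6, 0.9]
opening: 0.998
```

```bash
python3 - <<'E'
from h import *
im=grab_frame("scene");t=grab_frame("top");crop(im,320,170,80,80,8,"s10")
crop(t,250,120,90,80,8,"t10");crop(t,250,120,90,80,8,"t10")
cv2.imwrite("pics/s10f.png",im[:,:,::-1]);cv2.imwrite("pics/t10f.png",t[:,:,::-1])
s=r.sense();print(s['clock'],s['eef_pos'],s['contact_force'])
for t in (0,.05,.1):
  o=[];o2=[]
  for (x,y,z) in((72,-36,0),(72,-36,40),(72,36,40),(0,-36,40),(36,0,166)):
    P=H+y*RY+(x*np.cos(t)-z*np.sin(t))*RX+(x*np.sin(t)+z*np.cos(t))*RZ
    o.append(((proj("scene",P)-[320,170])*8).round().tolist())
    o2.append(((proj("top",P)-[250,120])*8).round().tolist())
  print(t,o);print(o2)
E
```

```text
9.85 [499.97847326  40.99581004 256.37656516] [-0.38272114  0.26882189  0.38157762]
0 [[248.0, 616.0], [256.0, 570.0], [394.0, 487.0], [154.0, 444.0], [301.0, 299.0]]
[[405.0, 171.0], [402.0, 149.0], [205.0, 187.0], [441.0, 344.0], [301.0, 198.0]]
0.05 [[249.0, 612.0], [253.0, 562.0], [392.0, 479.0], [152.0, 441.0], [288.0, 282.0]]
[[405.0, 169.0], [403.0, 152.0], [205.0, 191.0], [443.0, 349.0], [305.0, 223.0]]
0.1 [[249.0, 607.0], [251.0, 554.0], [390.0, 471.0], [149.0, 438.0], [276.0, 266.0]]
[[405.0, 168.0], [404.0, 156.0], [205.0, 195.0], [444.0, 355.0], [310.0, 248.0]]
```

View pics/s10.png

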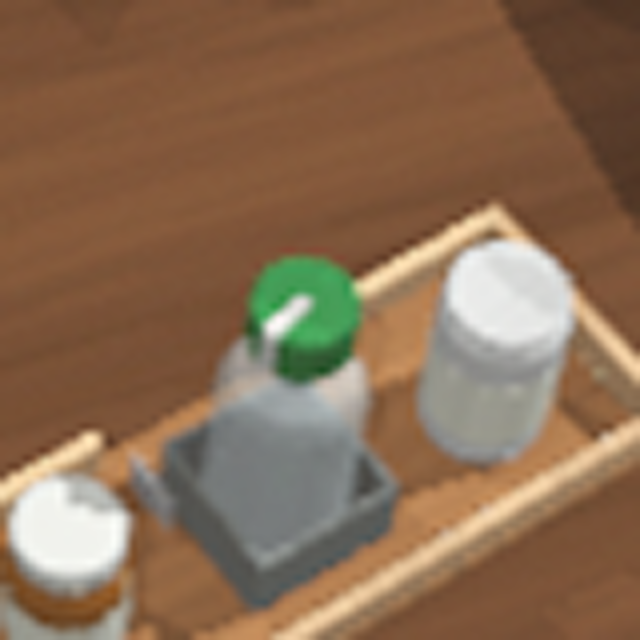

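View pics/t10.png

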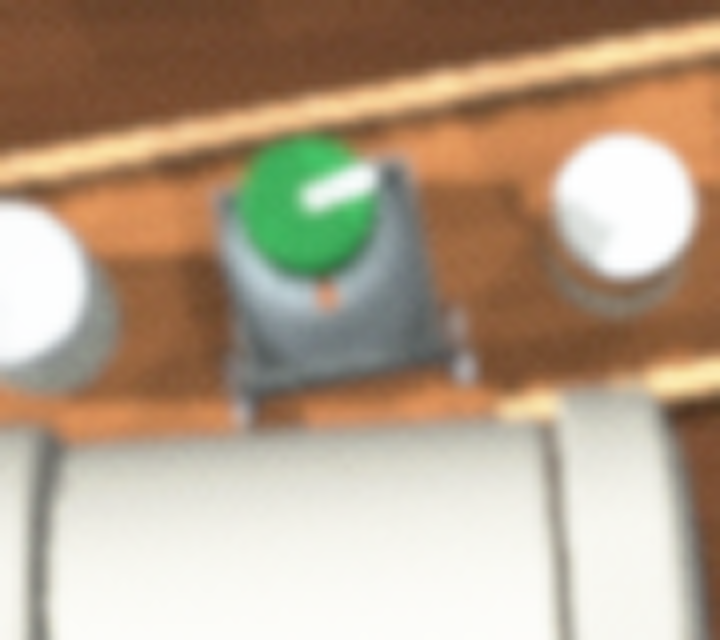

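```bash
python3 - <<'E'
from h import *
S=lambda a:np.array(a)/8+[320,170]
T=lambda a:np.array(a)/8+[250,120]
print(tri(S((305,302)),T((309,203))))
z=177
print(onz("scene",S((305,302)),z),onz("top",T((309,203)),z))
for a,b,n,F in(((308,299),(268,328),"scene",S),((302,203),(377,176),"top",T),((309,203),(377,176),"top",T),((305,302),(268,328),"scene",S)):
    d=onz(n,F(b),z)-onz(n,F(a),z); th=np.arctan2(d@RY,d@RX) # rack frame angle; -x=pi -> 0
    print(n,"turn",(th-np.pi)%(2*np.pi),np.linalg.norm(d))
E
```

```text
(array([669.31904183,  75.31788758, 175.89397861]), np.float64(4.606692101604995))
[670.60272521  77.15997159 177.        ] [668.23376858  73.0942086  177.        ]
scene turn 1.6795279792990465 21.13929243182813
top turn 1.724334568920673 25.28543064717148
top turn 1.7570869081873042 23.21573458508919
scene turn 1.6649457071664848 19.283663570032864
```

```bash
python3 - <<'E'
from h import *
C=np.array([669.4,75.2,165.])
T=Rtool(0)
print(delta(C+100*RZ,T),delta(C+30*RZ,T),delta(C,T))
E
```

```text
(array([  7.5,  -2. , 173. ]), array([-0.4, -0.9,  0.1])) (array([ 77.5,  -1.8, 174.1]), array([-0.4, -0.9,  0.1])) (array([107.5,  -1.7, 174.6]), array([-0.4, -0.9,  0.1]))
```

Request:
{"api": "drive_tool", "payload": {
  "rows": [0, 0, 50, 0, 0, 0, 100, 0, -1, 100, 0, 0, 0, 100, 7, -2, 150, 0, -1, 0, 100, 7, -2, 173, 0, -1, 0, 100, 7, -2, 173, 0, -1, 0, 100, 40, -2, 174, 0, -1, 0, 100, 77, -2, 174, 0, -1, 0, 100, 107, -2, 175, 0, -1, 0, 100, 107, -2, 175, 0, -1, 0, 100]
}}

```text
clock: 10.98
eef_pos: [667.8, 74.8, 144.4]
tcp_rot: [-2.598, 1.567, -2.387]
contact_force: [0.3, -0.1, 0.7]
opening: 1.005
```

```bash
python3 - <<'E'
from h import *
s=r.sense();print(s['clock'],s['qpos'].round(3),s['eef_pos'],s['contact_force'])
C=np.array([669.4,75.2,165.])
T=Rtool(0)
print(delta(C,T))
E
```

```text
10.975 [ 0.111  0.511  1.595 -0.003  1.039 -1.67 ] [667.75315128  74.7754995  144.42188515] [ 0.33367271 -0.13126229  0.68030743]
(array([-1.6,  0.1,  1.7]), array([-0.4, -0.2,  0.1]))
```

Close on the cap with a firmer grip.

Request:
{"api": "drive_tool", "payload": {
  "rows": [-1.5, 0, 1.5, 0, 0, 0, 100, -1.5, 0, 1.5, 0, 0, 0, 50, -1.5, 0, 1.5, 0, 0, 0, 30, -1.5, 0, 1.5, 0, 0, 0, 30, -1.5, 0, 1.5, 0, 0, 0, 30, -1.5, 0, 1.5, 0, 0, 0, 30],
  "newtons": 40
}}

```text
clock: 11.72
eef_pos: [669.4, 76.7, 147.3]
tcp_rot: [-3.11, 1.569, -2.899]
contact_force: [-2.4, 6.7, 6.5]
opening: 0.481
```

```bash
python3 - <<'E'
from h import *
s=r.sense();print(s['clock'],s['qpos'].round(3),s['eef_pos'],s['contact_force'],s['wrist_torque'],s['opening'])
C=np.array([669.4,75.2,165.])
for t in(0,30,60,90): print(delta(C,Rtool(0,1,t)))
E
```

```text
11.725 [ 0.112  0.51   1.59  -0.     1.044 -1.669] [669.4032254   76.66484527 147.25550232] [-2.36175184  6.67675505  6.51026707] [1.04457945 0.53763562 0.01440445] 0.4805163936101405
(array([ 1.3, -1.4, -0.3]), array([-0.4, -0.1,  0. ]))
(array([ 1.3, -1.4, -0.3]), array([29.6, -0.1,  0. ]))
(array([ 1.3, -1.4, -0.3]), array([59.6, -0.1,  0.1]))
(array([ 1.3, -1.4, -0.3]), array([89.6, -0.1,  0.1]))
```

Request:
{"api": "drive_tool", "payload": {
  "rows": [0, 0, 0, 9, 0, 0, 30, 0, 0, 0, 18, 0, 0, 30, 0, 0, 0, 27, 0, 0, 30, 0.3, 0, 0, 36, 0, 0, 30, 0.4, 0, 0, 45, 0, 0, 30, 0.5, 0, 0, 54, 0, 0, 30, 0.6, 0, 0, 63, 0, 0, 30, 0.8, 0, 0, 72, 0, 0, 30, 0.8, 0, 0, 80, 0, 0, 30, 0.8, 0, 0, 80, 0, 0, 30]
}}

```text
clock: 12.98
eef_pos: [668.4, 75.3, 146.6]
tcp_rot: [-1.4, 1.566, -2.587]
contact_force: [-5.3, -6.1, 2.1]
opening: 0.478
```

```bash
cat > st.py <<'E'
from h import *
s=r.sense();p,R=cur();print(s['clock'],s['qpos'].round(3),s['eef_pos'].round(1),s['contact_force'].round(1),s['wrist_torque'].round(2),s['opening'])
y=R[:,1];print("jaw yaw rel rackY deg",np.degrees(np.arctan2(y@RX*-1,y@RY)),"tiltcos",R[2,0])
E
python3 st.py; python3 - <<'E'
from h import *
im=grab_frame("scene");t=grab_frame("top");crop(im,320,170,80,80,8,"s11")
E
```

```text
12.975 [ 0.111  0.51   1.591 -0.002  1.045 -0.271] [668.4  75.3 146.6] [-5.3 -6.1  2.1] [-0.92  0.49 -0.01] 0.47846816483825694
jaw yaw rel rackY deg -80.53748161671272 tiltcos -0.9999887148807264
```

View pics/s11.png

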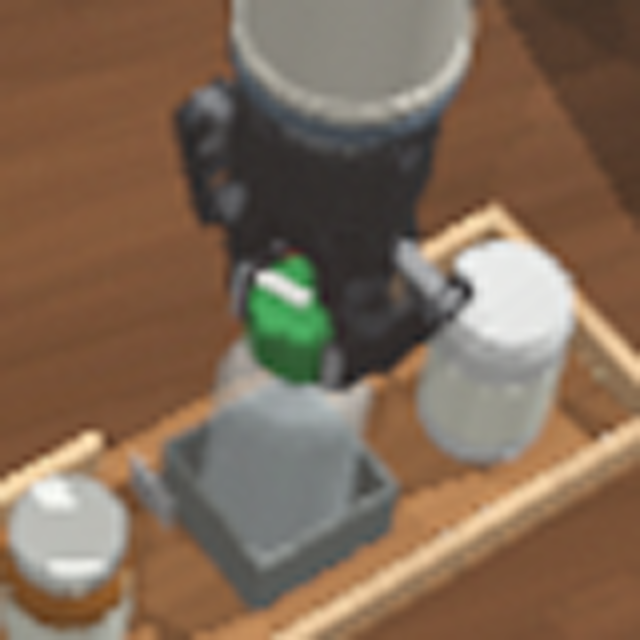

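Request:
{"api": "drive_tool", "payload": {
  "rows": [0, 0, 0, 6, 0, 0, 30, 0, 0, 0, 12, 0, 0, 30, 0, 0, 0, 12, 0, 0, 30]
}}

```text
clock: 13.45
eef_pos: [668.1, 75.0, 146.6]
tcp_rot: [-1.204, 1.565, -2.599]
contact_force: [-2.2, -1.1, -0.8]
opening: 0.481
```

```bash
python3 st.py
```

```text
13.45 [ 0.111  0.51   1.591 -0.003  1.045 -0.064] [668.1  75.  146.6] [-2.2 -1.1 -0.8] [-0.15  0.12 -0.09] 0.48074119964504364
jaw yaw rel rackY deg -92.39788021218666 tiltcos -0.9999853144528863
```

Request:
{"api": "drive_tool", "payload": {
  "rows": [0, 0, 0, 4, 0, 0, 30, 0, 0, 0, 8, 0, 0, 30, 0, 0, 0, 8, 0, 0, 30]
}}

```text
clock: 13.82
eef_pos: [667.9, 75.0, 146.6]
tcp_rot: [-1.09, 1.565, -2.622]
contact_force: [-1.3, -0.5, -1.2]
opening: 0.478
```

```bash
python3 st.py
```

```text
13.825 [ 0.111  0.51   1.592 -0.003  1.045  0.073] [667.9  75.  146.6] [-1.3 -0.5 -1.2] [-0.07  0.13 -0.05] 0.47761888739409053
jaw yaw rel rackY deg -100.25943051423607 tiltcos -0.9999833077339033
```

Request:
{"api": "drive_tool", "payload": {
  "rows": [0, 0, 0, 3, 0, 0, 30, 0, 0, 0, 6, 0, 0, 30, 0, 0, 0, 6, 0, 0, 30]
}}

```text
clock: 14.2
eef_pos: [667.7, 74.9, 146.5]
tcp_rot: [-0.948, 1.565, -2.581]
contact_force: [-1.4, -0.7, -1.6]
opening: 0.478
```

```bash
python3 st.py
```

```text
14.2 [ 0.111  0.51   1.592 -0.003  1.046  0.174] [667.7  74.9 146.5] [-1.4 -0.7 -1.6] [-0.06  0.14  0.94] 0.47781328350881075
jaw yaw rel rackY deg -106.01710490396461 tiltcos -0.9999803794410521
```

Request:
{"api": "drive_tool", "payload": {
  "rows": [0, 0, 0, 3, 0, 0, 30, 0, 0, 0, 6, 0, 0, 30, 0, 0, 0, 6, 0, 0, 30]
}}

```text
clock: 14.58
eef_pos: [667.5, 74.5, 146.5]
tcp_rot: [-0.793, 1.564, -2.527]
contact_force: [-2.3, -2.5, 0.1]
opening: 0.474
```

```bash
python3 st.py;  python3 - <<'E'
from h import *
im=grab_frame("scene");t=grab_frame("top");crop(im,320,170,80,80,8,"s12")
E
```

```text
14.575 [ 0.111  0.51   1.592 -0.004  1.046  0.276] [667.5  74.5 146.5] [-2.3 -2.5  0.1] [-0.54  0.26  0.61] 0.4736763848637997
jaw yaw rel rackY deg -111.83803949607602 tiltcos -0.9999744060620961
```

View pics/s12.png

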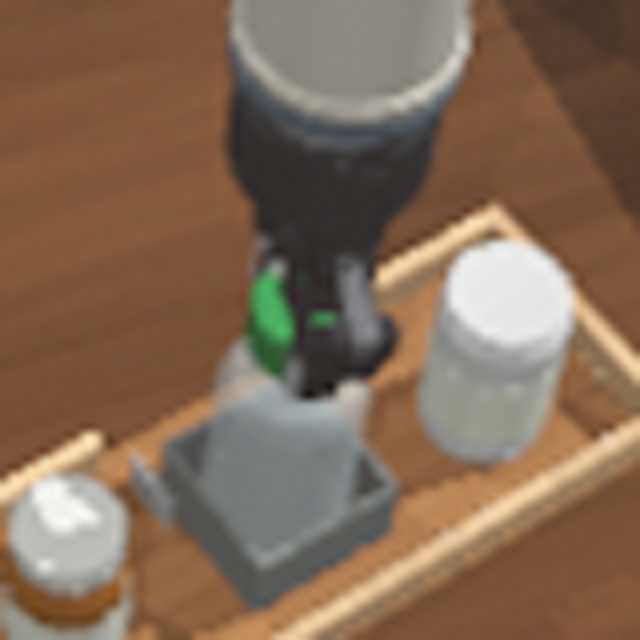

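Request:
{"api": "drive_tool", "payload": {
  "rows": [0, 0, 0, -2, 0, 0, 30, 0, 0, 0, -2, 0, 0, 30]
}}

```text
clock: 14.92
eef_pos: [667.5, 74.5, 146.5]
tcp_rot: [-0.87, 1.564, -2.569]
contact_force: [-1.2, -2.7, -0.8]
opening: 0.476
```

```bash
python3 st.py
```

```text
14.925 [ 0.11   0.51   1.592 -0.004  1.046  0.24 ] [667.5  74.5 146.5] [-1.2 -2.7 -0.8] [-0.41  0.14  0.07] 0.4758149279143081
jaw yaw rel rackY deg -109.83865981502713 tiltcos -0.9999761222713475
```

Request:
{"api": "drive_tool", "payload": {
  "rows": [0, 0, 0, -2, 0, 0, 30, 0, 0, 0, -2, 0, 0, 30]
}}

```text
clock: 15.18
eef_pos: [667.6, 74.5, 146.6]
tcp_rot: [-0.905, 1.564, -2.568]
contact_force: [-2.2, -2.5, 0.4]
opening: 0.475
```

```bash
python3 st.py
```

```text
15.175 [ 0.11   0.51   1.592 -0.003  1.046  0.205] [667.6  74.5 146.6] [-2.2 -2.5  0.4] [-0.42  0.11  0.06] 0.4752688379595459
jaw yaw rel rackY deg -107.8014944537279 tiltcos -0.9999773347817098
```

Request:
{"api": "drive_tool", "payload": {
  "rows": [0, 0, 0, -8, 0, 0, 30, 0, 0, 0, -16, 0, 0, 30, 0, 0, 0, -24, 0, 0, 30, 0, 0, 0, -32, 0, 0, 30, 0, 0, 0, -40, 0, 0, 30, 0, 0, 0, -48, 0, 0, 30, 0, 0, 0, -56, 0, 0, 30, 0, 0, 0, -64, 0, 0, 30, 0, 0, 0, -72, 0, 0, 30, 0, 0, 0, -72, 0, 0, 30]
}}

```text
clock: 16.42
eef_pos: [669.2, 75.5, 147.4]
tcp_rot: [-1.95, 1.568, -2.358]
contact_force: [3.8, 3.1, 0.5]
opening: 0.475
```

```bash
python3 st.py;  python3 - <<'E'
from h import *
im=grab_frame("scene");t=grab_frame("top");crop(im,330,180,60,60,10,"s13");crop(t,250,120,90,80,8,"t13")
E
```

```text
16.425 [ 0.111  0.509  1.59  -0.002  1.044 -1.051] [669.2  75.5 147.4] [3.8 3.1 0.5] [ 0.58 -0.68  0.09] 0.4751431971649477
jaw yaw rel rackY deg -35.85711442972684 tiltcos -0.9999954840369044
```

View pics/s13.png

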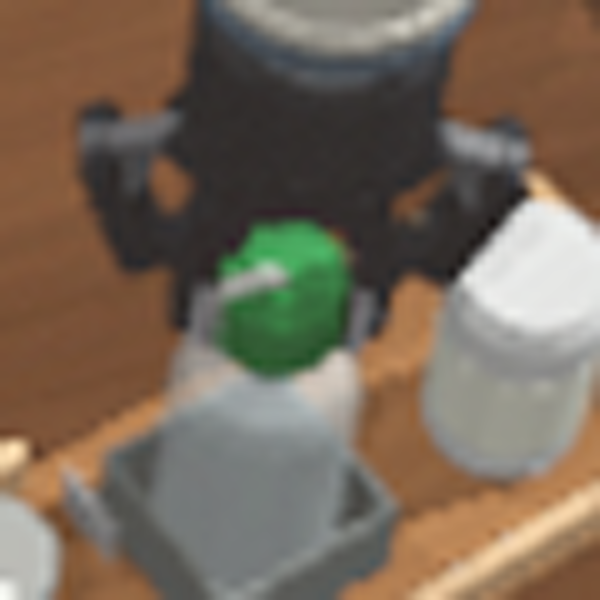

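```bash
cat > stripe.py <<'E'
import sys
from h import *
a=list(map(float,sys.argv[1:])); F=lambda p:np.array(p)/10+[330,180]
c=np.array([670,76.5,177.]) ; A=onz("scene",F(a[:2]),177);B=onz("scene",F(a[2:4]),177)
for o in(A,):
    d=B-o;print("turn deg",np.degrees((np.arctan2(d@RY,d@RX)-np.pi)%(2*np.pi)),np.linalg.norm(d))
E
python3 stripe.py 285 275 222 298; python3 stripe.py 283 272 225 297;
```

```text
turn deg 79.82466040122186 21.812706662317108
turn deg 83.3505843643324 20.763393099472594
```

```bash
python3 - <<'E'
from h import *
im=cv2.imread("pics/s13.png")[:,:,::-1]
h=cv2.cvtColor(im,cv2.COLOR_RGB2HSV)
m=((h[:,:,1]<70)&(h[:,:,2]>130)).astype(np.uint8);m[:255]=0;m[320:]=0;m[:,:215]=0;m[:,300:]=0
ys,xs=np.nonzero(m);print(len(xs),xs.min(),xs.max(),ys.min(),ys.max())
vx,vy,x0,y0=cv2.fitLine(np.stack([xs,ys],1).astype(np.float32),cv2.DIST_L2,0,.01,.01).ravel();print(vx,vy,x0,y0)
F=lambda p:np.array(p)/10+[330,180]
s=-np.sign(vx);A=onz("scene",F((x0,y0)),177);B=onz("scene",F((x0+s*30*vx,y0+s*30*vy)),177);d=B-A
print(np.degrees((np.arctan2(d@RY,d@RX)-np.pi)%(2*np.pi)))
E
```

```text
1444 221 288 264 298
0.968192 -0.25020856 253.62257 280.3144
73.67391722583977
```

Request:
{"api": "drive_tool", "payload": {
  "rows": [0, 0, 0, -5, 0, 0, 30, 0, 0, 0, -10, 0, 0, 30, 0, 0, 0, -14, 0, 0, 30, 0, 0, 0, -14, 0, 0, 30, 0, 0, 0, -14, 0, 0, 30]
}}

```text
clock: 17.15
eef_pos: [669.1, 75.9, 147.6]
tcp_rot: [-2.327, 1.568, -2.496]
contact_force: [1.3, 5.0, 0.6]
opening: 0.478
```

```bash
python3 st.py;  python3 - <<'E'
from h import *
im=grab_frame("scene");t=grab_frame("top");crop(im,330,180,60,60,10,"s14");crop(t,220,110,150,130,5,"t14");cv2.imwrite("pics/s14f.png",im[:,:,::-1])
E
```

```text
17.15 [ 0.111  0.509  1.59  -0.002  1.045 -1.29 ] [669.1  75.9 147.6] [1.3 5.  0.6] [ 0.74 -0.39  0.07] 0.4783415648060848
jaw yaw rel rackY deg -22.145218355407593 tiltcos -0.9999963467091307
```

View pics/s14.png

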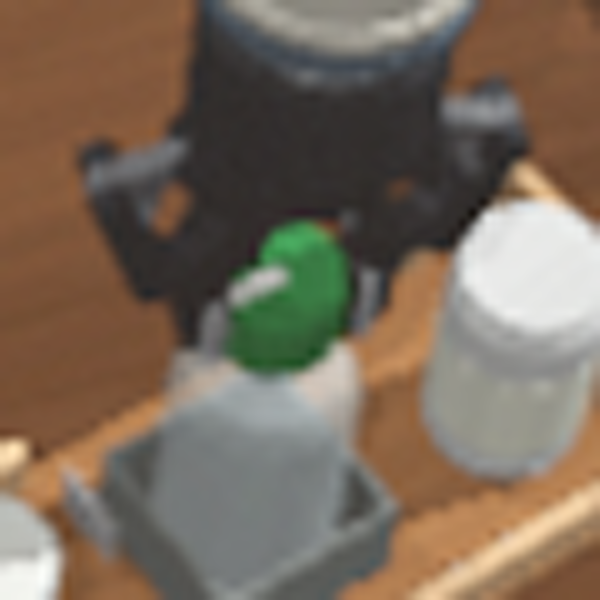

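View pics/s14f.png

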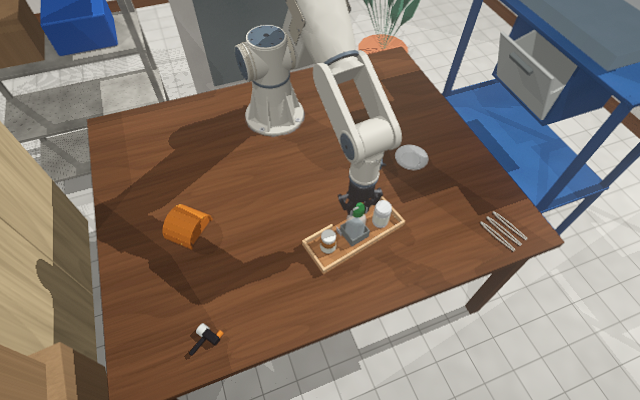

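```bash
python3 stripe.py 285 272 232 299;python3 stripe.py 288 271 232 297; python3 - <<'E'
from h import *
im=cv2.imread("pics/s14.png")[:,:,::-1]
h=cv2.cvtColor(im,cv2.COLOR_RGB2HSV)
m=((h[:,:,1]<70)&(h[:,:,2]>150)).astype(np.uint8);m[:255]=0;m[312:]=0;m[:,:225]=0;m[:,300:]=0
ys,xs=np.nonzero(m);print(len(xs),xs.min(),xs.max(),ys.min(),ys.max())
vx,vy,x0,y0=cv2.fitLine(np.stack([xs,ys],1).astype(np.float32),cv2.DIST_L2,0,.01,.01).ravel()
F=lambda p:np.array(p)/10+[330,180]
s=-np.sign(vx);A=onz("scene",F((x0,y0)),177);B=onz("scene",F((x0+s*30*vx,y0+s*30*vy)),177);d=B-A
print(np.degrees((np.arctan2(d@RY,d@RX)-np.pi)%(2*np.pi)))
a=cv2.imread("pics/scene0.png");b=cv2.imread("pics/s14f.png")
for n,(x,y,w,hh) in dict(tray=(393,143,38,28),hide=(160,200,52,50)).items():
    print(n,np.abs(a[y:y+hh,x:x+w].astype(int)-b[y:y+hh,x:x+w]).mean())
# neighbours lids
for nm,f in(("before",a),("after",b)):
    for n,(x,y,w,hh) in dict(jar=(318,226,22,18),tin=(373,198,20,16)).items():
        g=cv2.cvtColor(f,cv2.COLOR_BGR2HSV)[y:y+hh,x:x+w]; mm=(g[:,:,1]<40)&(g[:,:,2]>130); yy,xx=np.nonzero(mm);print(nm,n,len(xx),xx.mean()+x,yy.mean()+y)
E
```

```text
turn deg 87.21733602748948 19.792830693796464
turn deg 85.0272239894733 20.41265720208147
937 235 286 266 300
86.2580973489779
tray 9.353383458646617
hide 15.133589743589743
before jar 183 328.2950819672131 235.85245901639345
before tin 208 382.6826923076923 207.27884615384616
after jar 176 328.22727272727275 236.0909090909091
after tin 208 382.67788461538464 207.28846153846155
```

```bash
python3 -c "
from rig import sign_off,r
print(sign_off()); print(r.sense()['clock'])"
```

```text
the job is handed in; nothing more can be done
None
the job is handed in; nothing more can be done
```

The bottle is upright in its lane. I screwed the cap down to its stop, backed it off about a quarter turn, and handed in with the fingers still gripping it. The run took about 17 s of the 64 s allowed; no verdict was reported.

- **Standing it up:** I gripped the cap with the tool tilted, carried it around the hinge to about 17 N of resistance at the upright stop, then re-gripped it centred. The pads had slid about 7 mm across the cap during that push. A picture taken between the two grips showed the bottle upright and the cap at about 1.7 rad.
- **Screwing home:** Turning clockwise, the torque jumped to 0.94 N m at about 106° of turn. I held it there for about 0.4 s, and the fingers slipped slightly on the cap as I pressed on.
- **Quarter turn back:** At the end the stripe measured about 85 to 87° and the jaw angle suggested about 88°. An earlier stripe reading, 14° before that, spread from 74 to 83°, so the cap angle is good to a few degrees rather than exact.
- **Grip:** The gripper held a 48% opening at 40 N, with the grasp point within about 2 mm of the cap's axis.
- **Other things on the board:** The lids of the jar and tin were within a third of a pixel of where they started. The hide and tray looked unmoved by eye. My picture comparison for those two was inconclusive, possibly because of the arm's shadow.
- **Disagreement in the torque reading:** The small twist readings at the wrist did not have the sign I expected from thread friction. I therefore relied on the stripe and jaw angles rather than the torque for the final position.

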